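Set out the seed-counting mat

TASK

Set out the dark mat for seed counting with the four things that stand just left and right of it: stand the vial midway between the petri dish and the envelope, stand the glue stick 10 cm straight behind the vial, set the tally counter flat 10 cm straight in front of the petri dish, and lay the label roll flat on the middle of the envelope. Behind is away from the robot and in front is towards it, square to the mat's edges; distances are from centre to centre. Leave the pencil and the eraser where they lie.

Things in the scene. Friction and masses are not known exactly. Their poses are not given: they have to be found in the camera images.
- mat: Dark grey rubber mat on the table, 300 (its x) x 350 (its y) x 3 mm high, fixed. Origin: centre of its underside. Its x points away from the robot (behind), its y to the robot's left; it is turned by up to 0.15 rad. The petri dish and the envelope lie on it, centred on its y axis, 120 mm to the left and right of its centre; which is on which side varies.
- petri: Round clear petri dish with lid and brown seeds in it, 95 mm diameter, 14 mm high, fixed on the mat (not the two at the far right). Origin: centre of its underside, on the mat (3 mm above the table). Its axes are parallel to the mat's.
- envelope: Flat brown paper envelope, 109 (its x) x 84 (its y) x 6 mm, fixed on the mat. Origin: centre of its underside, on the mat (3 mm above the table), so its top is 9 mm above the table. Turned up to 0.25 rad from the mat.
- vial_c (a point): Small glass seed vial with a black cap, standing loose on the table close to the left or right of the mat (not the ones at the far edges of the table): upright cylinder of 23.5 mm diameter, 53 mm high. The point is on its axis, 27 mm above its underside; z along the axis, upward.
- glue_c (a point): Glue stick with yellow cap and foot and a white middle, standing loose on the table close to the left or right of the mat (not the ones at the far edges of the table): upright cylinder of 24 mm diameter, 84 mm high. The point is on its axis, 42 mm above its underside; z along the axis, upward.
- label_c (a point): Roll of yellow labels lying loose and flat on the table close to the left or right of the mat (not the one at the far left edge of the table): a ring of 58 mm outer diameter, 26 mm high. The point is its centre, 13 mm above its underside; z along its axis, upward.
- tally_c (a point): Grey hand tally counter lying loose close to the left or right of the mat: round body, 43 mm diameter, 27 mm high. A black button sticks out at its side, up to 33 mm from the centre along (0.91, -0.42) of its own x, y; a thin wire loop (for looks only) opposite. Grasp it at right angles to the button, along (0.42, 0.91). The point is the centre of the round body, 13.5 mm above its underside; z upward.
- pencil: Bystander: wooden pencil lying loose on the table to the left of the mat, 175 (its x) x 16 x 6 mm. Origin: centre of its underside.
- eraser: Bystander: eraser in a blue sleeve lying loose on the table to the right of the mat, 34 x 47 x 13 mm. Origin: centre of its underside.

How it is judged:
By the outcome, as a careful person would: the job done as asked, in the order asked, and still so for the second after the job is handed in, with the robot touching nothing.
It also fails if it takes over 120 s, if anything falls off the work surface, if the arm or the gripper's body presses on something with over 40 N, if the wrist force passes 120 N, or if a joint passes its speed limit or range.

ROBOT

A 6-joint arm with a two-finger parallel gripper is mounted at the origin on a cart in front of the work surface, level with it; the furniture and walls round the work are solid. World frame = base frame: x ahead of the robot, y to its left, z up, the work surface at z = 0. Lengths are in m, angles in rad, forces in N, time in s.
With the tool pointing down it reaches from about 0.35 to 0.925 m from the base axis. Payload 6.4 kg.
Tool frame: the origin (TCP) lies at the centre of the arm's flange, where the gripper is bolted on; the fingertips stand 199 mm ahead of it and the grasp point (between the pads) lies 180 mm ahead of it (env.tip_extent is the z of the fingertips in the tool frame, in m); z points along the fingers, y is the line along which they close (so a half turn about z gives the same grasp; the last joint's range is limited). The gripper opens to 94 mm and grips with 3 to 60 N. Pads are 16 mm wide; open, the fingers measure 119 mm over their backs; the gripper's body (75 mm by 177 mm) begins 78 mm behind the grasp point.
Start: joints at [-1.468, 0.245, 1.558, -0, 1.339, -0.174], TCP at [0.178, -0.625, 0.405] pointing down, gripper open.
Joint ranges: [-3.13, 3.13], [-1.02, 2.26], [0.13, 2.54], [-0.95, 4.09], [0.21, 2.88], [-2.74, 2.74]. Speed limits (rad/s): [2.57, 2.57, 3.14, 3.14, 3.14, 3.14].

INTERFACE

Orientations are given as a unit quaternion [x, y, z, w].
In Python, from plant import status, optics, workorder, models, env gives the robot as it stands.
- The arm moves only by the shell command python3 -m handwheel 'ROWS' [OPENING] [FORCE]. ROWS is JSON, one flat list of numbers, 4 for each row, row after row: the shift along the tool's x, y, z in mm, then the turn about the tool's z in degrees. In form: [x, y, z, roll, x, y, z, roll, ...]. A call has 1 to 20 rows; each row shifts and turns the commanded pose from where the row before left it, along the tool's axes as they then stand; what a row does not reach is not made up. A row lasts 1/10 s, in which the tool goes at most 50 mm and 8.59 degrees, less where a joint would pass 70% of its speed; a pose out of reach is approached as far as the arm can. A call is refused whole if a number of a shift passes 50 or a number of a turn 8.59, either way. A call with a gripper value outside its range is refused whole. OPENING is the closure in counts, from 0 (fully open) to 255 (shut), set as the call begins (- or left out, the last holds). The fingers move at their own pace and stop on an object; FORCE is the grip in N (left out, the last holds). Time passes only in rows, so rows that do not move let the fingers close. It gives the time, the measured TCP pose, the force, the opening and the grip force at its end, in the units of the state.
- status.get_obs(): the state, without advancing time (a new reading comes with each control period).
- optics.capture(name): name is "scene" or "top" or "wrist"; returns (picture, depth): 400x640x3 uint8, blue, green, red; 400x640 float32, m along the optical axis (not along the pixel's ray), 0 where there is no reading.
- optics.calibration(name): a dict with "vfov" (degrees; the focal length in pixels is half the picture's height over the tangent of half this angle, whatever the lens; pixels are square), "cx", "cy" (the principal point, pixels), "eye" and "attitude" of the camera in the world. Camera axes: x right, y down, z forward; pixel columns grow to the right and rows downward; lengths in m; the calibration is good to about 2 mm. A picture is of the moment at which its call begins: read the wrist's pose just before it. calibration takes no time and is no camera call; for the wrist camera it gives the pose at the moment of the call.
- workorder.sign_off(): hands the job in; it is judged then, once.
Trained networks look in the newest picture that a camera, given by its name, has taken for a name from the list of things; names that differ only in an ending like _2 or _b are one class to them, and where a whole thing is asked for, a point or a joint stands for the part that bears it (a point fixed in the world has none). Each returns a list of dicts, best first, with "confidence" (0 to 1); they miss things now and then, are a little off and sometimes report something else, mostly with a low value. They report only what shows in the picture. A call takes as long as a camera call.
- models.silhouettes(camera, target): "region" (400x640 bool, what is visible of it) and "rect" ([left, top, width, height] in pixels, round what is visible of it).
- models.mark_of(camera, target): "location" ([column, row] in pixels: a listed point, or the origin of a listed thing).
The state is a dict: "t": time; "joint_pos": joint angles; "qd": joint speeds; "joint_torque": joint torques, N m; "position": TCP position; "tcp_rot": TCP orientation; "wrist_force": force on the tool from outside, world axes, zero at the start; "moment": the same for the moment, N m; "grip_width": finger opening in m; "grip_force": force on a finger pad.
Only numpy, scipy, OpenCV 4.12 (cv2) and the standard library are available. Lean on these libraries where they do the work, as an engineer would, in place of code of your own. Each camera call takes 0.05 s, during which the arm holds its last target. There are 200 camera calls.

## Working session

There is one attempt and no reset: what is moved stays moved. The work goes in short steps, Python scripts to look and compute and a shell command to move; the robot and the scene stay as the last step left them, time stands still between calls to the robot, and variables do not carry over. Pictures are saved under pics/ and viewed, at most 14 in all, crops included, and the job is handed in when it is done.

```bash
mkdir -p pics; ls
python3 - <<'E'
from plant import status, optics, models, env
import cv2
print(status.get_obs())
for n in("scene","top"):
    p,d=optics.capture(n); cv2.imwrite(f"pics/{n}0.png",p)
    print(n,optics.calibration(n))
    for t in("mat","petri","envelope","vial_c","glue_c","label_c","tally_c","pencil","eraser"):
        print(t,[(x["confidence"],[round(float(v)) for v in x["location"]]) for x in models.mark_of(n,t)][:3])
print(optics.calibration("wrist"))
E
```

```text
pics
{'t': 0.0, 'joint_pos': array([-1.46811852e+00,  2.45790733e-01,  1.55900190e+00,  7.64626407e-06,
        1.33870813e+00, -1.74088723e-01]), 'qd': array([-0.00022762,  0.00016672,  0.0006034 ,  0.00012107,  0.00102785,
        0.00091493]), 'joint_torque': array([ 9.15434412e-04, -4.15827334e+01, -3.14603305e+01,  6.85090595e-02,
        3.32203810e-02, -1.28396991e-04]), 'position': array([ 0.17760002, -0.62503045,  0.40356645]), 'tcp_rot': array([ 9.90439978e-01,  1.37941077e-01,  3.77751726e-05, -9.53314735e-04]), 'wrist_force': array([-0.58186161, -0.34870908, -0.13564413]), 'moment': array([-0.01817149, -0.02803962,  0.01421001]), 'grip_force': 0.0, 'grip_width': 0.09403024158782604}
scene {'vfov': 47.14314597117531, 'cx': 314.7105816683803, 'cy': 205.29360554092693, 'eye': array([-0.53399086, -0.6656661 ,  0.80864081]), 'attitude': array([ 0.76560301, -0.41485924,  0.23402633, -0.43240666])}
mat [(0.97, [328, 218])]
petri [(0.78, [296, 209])]
envelope [(0.78, [362, 222])]
vial_c [(0.45, [419, 228])]
glue_c []
label_c [(0.85, [399, 264])]
tally_c []
pencil []
eraser [(0.41, [419, 255])]
top {'vfov': 51.410358655397935, 'cx': 318.9880322000987, 'cy': 198.04219997075248, 'eye': array([ 0.36286703, -0.00978676,  1.16904986]), 'attitude': array([ 0.70603765, -0.70473457,  0.0474736 , -0.05105172])}
mat [(0.71, [317, 185])]
petri [(0.96, [277, 188])]
envelope [(0.98, [362, 180]), (0.15, [204, 230])]
vial_c [(0.71, [278, 190]), (0.6, [429, 169])]
glue_c [(0.44, [207, 167])]
label_c [(0.59, [432, 228])]
tally_c [(0.74, [205, 230])]
pencil [(0.47, [197, 202])]
eraser []
{'vfov': 63.21023776406434, 'cx': 318.209660606514, 'cy': 199.05285524965277, 'eye': array([ 0.24481091, -0.60593827,  0.38518399]), 'attitude': array([ 0.79202717, -0.59809161, -0.07365783,  0.09774407])}
```

Run:
```python
import cv2
p=cv2.imread("pics/top0.png")
cv2.imwrite("pics/top0c.png",cv2.resize(p[110:290,150:490],None,fx=2.3,fy=2.3,interpolation=cv2.INTER_CUBIC))
```

```text
(no output)
```

View pics/top0c.png

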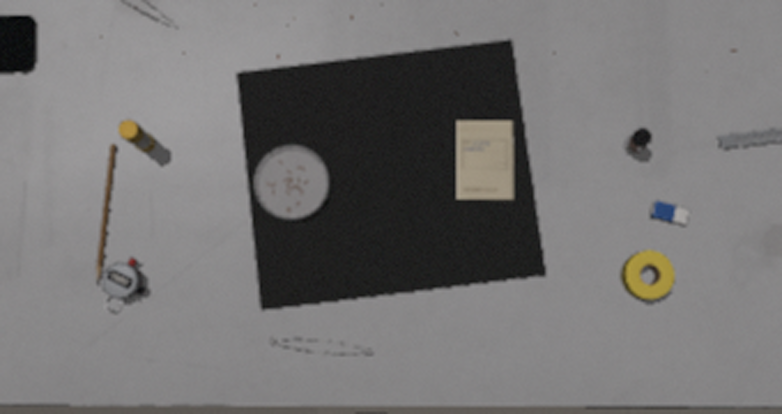

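View pics/scene0.png

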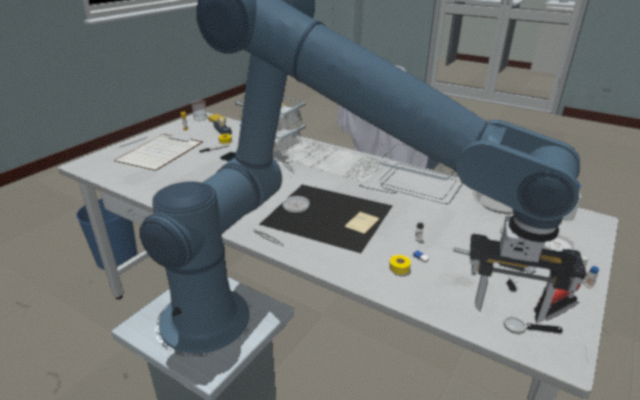

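Top view: petri is left and envelope right on the mat. Glue (206,166) and tally (203,232, touching close to the pencil) are to the left. Vial (428,170) and label roll (432,229) are to the right, with the eraser between them. The scene view agrees on the right-hand side.

```bash
cat > h.py <<'E'
import numpy as np, cv2
from scipy.spatial.transform import Rotation as R
from plant import status, optics, models, env
def ray(c,px):
    f=200/np.tan(np.radians(c["vfov"]/2))
    v=np.array([(px[0]-c["cx"])/f,(px[1]-c["cy"])/f,1.])
    return R.from_quat(c["attitude"]).apply(v)
def at(c,px,z):
    r=ray(c,px); return c["eye"]+r*(z-c["eye"][2])/r[2]
def dep(c,d,px):
    u,v=int(round(px[0])),int(round(px[1])); w=d[v-1:v+2,u-1:u+2]; w=w[w>0]
    return c["eye"]+ray(c,px)*np.median(w) if len(w) else None
def two(c1,p1,c2,p2):   # least-squares crossing of two rays, and the miss
    a,b=ray(c1,p1),ray(c2,p2); s=np.linalg.lstsq(np.c_[a,-b],c2["eye"]-c1["eye"],rcond=None)[0]
    x,y=c1["eye"]+a*s[0],c2["eye"]+b*s[1]; return (x+y)/2,np.linalg.norm(x-y)
def tool():
    o=status.get_obs(); return o["position"],R.from_quat(o["tcp_rot"])
def yaw(): # heading of the tool y (closing line)
    p,r=tool(); y=r.apply([0,1,0]); return np.degrees(np.arctan2(y[1],y[0]))
def go(target_grasp): # shift in tool axes (mm) to bring the grasp point there
    p,r=tool(); return np.round(1e3*r.inv().apply(np.array(target_grasp)-p-r.apply([0,0,.18])),1)
E
python3 - <<'E'
from h import *
np.set_printoptions(precision=4,suppress=True)
p,d=optics.capture("top");c=optics.calibration("top");cs=optics.calibration("scene")
for n,px,z in(("petri",(277,188),.003),("env",(362,180),.003),("glue",(206,166),.084),("tally",(204,230),.0135),("vial",(428.5,169),.053),("label",(432,229),.013)):
    print(n,at(c,px,z),"depth",dep(c,d,px))
print("table depth",dep(c,d,(240,250)),"mat",dep(c,d,(320,190)))
print("two-view label",two(c,(432,228),cs,(399,264)),"vial",two(c,(428.5,170),cs,(419,228)))
print("two-view env",two(c,(362,180),cs,(362,222)),"petri",two(c,(277,188),cs,(296,209)))
m=((p.max(2)<60)*255).astype(np.uint8);m=cv2.morphologyEx(m,cv2.MORPH_OPEN,np.ones((5,5)))
k=max(cv2.findContours(m,0,1)[0],key=cv2.contourArea)
q=cv2.boxPoints(cv2.minAreaRect(cv2.convexHull(k)))
w=np.array([at(c,x,.003) for x in q]);print(w,w.mean(0))
e=w-np.roll(w,1,0);print(np.linalg.norm(e,axis=1),np.degrees(np.arctan2(e[:,1],e[:,0])))
print(tool()[0],tool()[1].as_matrix(),yaw(),go([.36,-.30,.30]))
E
```

```text
petri [0.5552 0.1158 0.003 ] depth [0.5532 0.1145 0.0151]
env [ 0.5786 -0.1262  0.003 ] depth [ 0.5779 -0.1258  0.007 ]
glue [0.6011 0.2977 0.084 ] depth [0.6018 0.2986 0.0808]
tally [0.4348 0.316  0.0135] depth [0.434  0.3125 0.0257]
vial [ 0.6002 -0.3034  0.053 ] depth [ 0.6005 -0.3037  0.0518]
label [ 0.4388 -0.3178  0.013 ] depth [ 0.4397 -0.3216 -0.0015]
table depth [ 0.38    0.2171 -0.0019] mat [ 0.5501 -0.0065 -0.0001]
two-view label (array([ 0.4396, -0.3148,  0.0113]), np.float64(0.007952696087022353)) vial (array([ 0.5989, -0.3046,  0.0381]), np.float64(0.005850192210181725))
two-view env (array([ 0.5766, -0.1239,  0.007 ]), np.float64(0.004427926878120832)) petri (array([ 0.5569,  0.1199, -0.0161]), np.float64(0.005043382519873582))
[[ 0.6902  0.1924  0.003 ]
 [ 0.7352 -0.1622  0.003 ]
 [ 0.4391 -0.1923  0.003 ]
 [ 0.3968  0.1504  0.003 ]] [ 0.5653 -0.0029  0.003 ]
[0.2964 0.3575 0.2975 0.3453] [   8.1637  -82.7833 -174.1947   97.0425]
[ 0.1776 -0.6253  0.4047] [[ 0.9619  0.2733  0.    ]
 [ 0.2733 -0.9619 -0.    ]
 [-0.      0.     -1.    ]] -74.14205260948317 [ 264.3 -263.1  -75.3]
```

```bash
python3 -m handwheel '[28,-30,-4,0,28,-30,-4,0,28,-30,-4,0,28,-30,-4,0,28,-30,-4,0,28,-30,-4,0,28,-30,-4,0,28,-30,-4,0,28,-30,-4,0,28,-30,-4,0,28,-30,-4,0,28,-30,-4,0,28,-30,-4,0,28,-30,-4,0,28,-30,-4,0,28,-30,-4,0,28,-30,-4,0,0,0,0,5,0,0,0,5,0,0,0,0]' 0 20
cat > look.py <<'E'
import sys
from h import *
np.set_printoptions(precision=4,suppress=True)
c=optics.calibration("wrist");p,d=optics.capture("wrist");cv2.imwrite("pics/%s.png"%sys.argv[1],p)
print("eye",c["eye"],"yaw",yaw())
Z=dict(mat=0,petri=.003,envelope=.003,vial_c=.027,glue_c=.042,label_c=.013,tally_c=.0135,pencil=0,eraser=0)
for t in sys.argv[2:]:
    for x in models.mark_of("wrist",t)[:2]:
        print(t,x["confidence"],np.round(x["location"],1),at(c,x["location"],Z[t]),"depth",dep(c,d,x["location"]))
E
python3 look.py w1 mat petri envelope vial_c glue_c label_c tally_c pencil
```

```text
t: 3.05
position: [0.4962, -0.0042, 0.4727]
tcp_rot: [0.999, 0.052, 0.0, 0.0]
wrist_force: [1.0, -0.4, 0.1]
grip_width: 0.0936
grip_force: 0.0
eye [0.5657 0.0032 0.4532] yaw -84.0235778319415
mat 0.98 [322.3 122.9] [ 0.5594 -0.0032  0.    ] depth [ 0.5595 -0.0031  0.0038]
petri 0.79 [233.2 118.4] [0.5529 0.1167 0.003 ] depth [0.5533 0.113  0.0176]
envelope 0.65 [411.1 117. ] [ 0.5795 -0.1209  0.003 ] depth [ 0.5793 -0.1192  0.0092]
vial_c 0.69 [559.6 118.8] [ 0.5962 -0.3028  0.027 ] depth [ 0.5954 -0.2952  0.0375]
glue_c 0.65 [69.2 61.5] [0.5992 0.3018 0.042 ] depth [0.5978 0.2893 0.0592]
label_c 0.92 [530.8 235.5] [ 0.434  -0.3177  0.013 ] depth [ 0.4308 -0.3256  0.0022]
tally_c 0.56 [ 78.8 194.3] [0.4285 0.3232 0.0135] depth [0.4331 0.3124 0.0283]
pencil 0.86 [ 60.3 129.1] [0.5142 0.3513 0.    ] depth [0.5151 0.3456 0.0075]
```

View pics/w1.png

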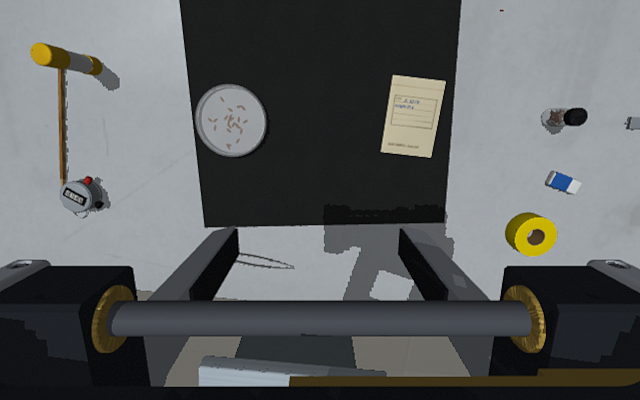

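Run:
```python
from h import *
np.set_printoptions(precision=4,suppress=True)
c=optics.calibration("wrist");p,d=optics.capture("wrist")
g=cv2.GaussianBlur(p,(3,3),0).max(2).astype(float)
def fit(pts):
    P=np.array([at(c,q,.003)[:2] for q in pts],np.float32)
    vx,vy,x,y=cv2.fitLine(P,cv2.DIST_HUBER,0,.001,.001).ravel();return np.array([x,y]),np.array([vx,vy])
def edge(a): # subpixel-ish: largest step
    i=np.argmax(np.abs(np.diff(a)));return i+.5
L=fit([(170+edge(g[v,170:220]),v) for v in range(5,218,3) if not 80<v<160])
Rr=fit([(430+edge(g[v,430:480]),v) for v in range(5,195,3) if not 70<v<165])
F=fit([(u,212+edge(g[212:238,u])) for u in range(215,315,3)])
for e in(L,Rr,F):print(e[0],np.degrees(np.arctan2(e[1][1],e[1][0])))
n=np.array([-L[1][1],L[1][0]]);print("width",abs((Rr[0]-L[0])@n))
def X(a,b):
    s=np.linalg.solve(np.c_[a[1],-b[1]],b[0]-a[0]);return a[0]+a[1]*s[0]
fl,fr=X(L,F),X(Rr,F);print(fl,fr,np.linalg.norm(fl-fr))
th=np.arctan2(*( -(fl-fr)*[1,-1])[[0,1]]);th=np.arctan2(-(fl-fr)[0],(fl-fr)[1])
print("yaw from F",np.degrees(th))
print("centre",(fl+fr)/2+.15*np.array([np.cos(th),np.sin(th)]))
for t,z in(("petri",.015),("envelope",.009)):
    for cam in("wrist","top"):
        if cam=="top":optics.capture("top")
        cc=optics.calibration(cam);r=models.silhouettes(cam,t)[0];k=max(cv2.findContours(r["region"].astype(np.uint8),0,1)[0],key=cv2.contourArea).reshape(-1,2)
        W=np.array([at(cc,q,z)[:2] for q in k],np.float32);W*=1000
        print(t,cam,r["confidence"],cv2.minAreaRect(W),cv2.minEnclosingCircle(W))
```

```text
[0.5606 0.1734] 7.1731687
[ 0.6253 -0.1703] 7.1047196
[0.4048 0.0716] -82.98485
width 0.34903958
[0.3948 0.1525] [ 0.4374 -0.1937] 0.3488147
yaw from F 7.0151467
centre [ 0.565  -0.0023]
petri wrist 0.96 ((549.0913696289062, 116.21012878417969), (92.16705322265625, 90.53810119628906), 50.856781005859375) ((548.6482543945312, 116.48932647705078), 47.24774932861328)
petri top 0.49 ((555.3932495117188, 151.37510681152344), (20.604331970214844, 60.69868850708008), 77.18946075439453) ((554.70947265625, 148.3681640625), 30.399436950683594)
envelope wrist 0.83 ((578.655517578125, -120.66001892089844), (70.27862548828125, 100.83102416992188), 89.81907653808594) ((578.6737670898438, -120.66960906982422), 59.72159957885742)
envelope top 0.54 ((576.4176635742188, -143.99916076660156), (19.893064498901367, 95.16036987304688), 89.24403381347656) ((576.6700439453125, -143.27627563476562), 47.98748779296875)
```

```bash
python3 -m handwheel '[7.8,34.2,14.8,0,7.8,34.2,14.8,0,7.8,34.2,14.8,0,7.8,34.2,14.8,0,7.8,34.2,14.8,0,7.8,34.2,14.8,0,7.8,34.2,14.8,0,7.8,34.2,14.8,0,7.8,34.2,14.8,0,0,0,0,0,0,0,0,0]'
python3 look.py w2 vial_c
python3 - <<'E'
from h import *
print(tool()[0],go([.598,-.303,.032]))
r=models.silhouettes("wrist","vial_c");print([(x["confidence"],x["rect"]) for x in r])
E
```

```text
t: 4.95
position: [0.5973, -0.304, 0.3387]
tcp_rot: [0.999, 0.051, -0.001, -0.001]
wrist_force: [0.3, 0.1, 0.0]
grip_width: 0.0937
grip_force: 0.0
eye [ 0.6668 -0.2967  0.3191] yaw -84.13358248809695
vial_c 0.91 [318.9 192.5] [ 0.5999 -0.3038  0.027 ] depth [ 0.6062 -0.3032  0.0546]
[ 0.59747073 -0.3027973   0.34013944] [  0.3   0.2 128.1]
[(0.87, [308.6, 179.0, 29.3, 36.3])]
```

View pics/w2.png

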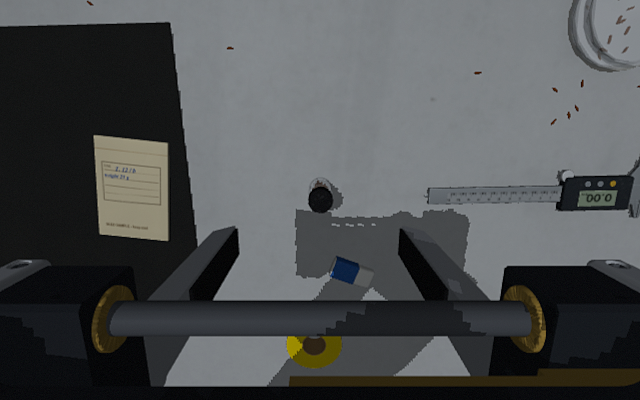

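The vial's cap is at (320,200), centred between the fingers, and both views agree on (0.600, -0.3035).

```bash
python3 -m handwheel '[2.4,0.9,30,0,0,0,40,0,0,0,30,0,0,0,20,0,0,0,9,0,0,0,0,0]' 0 20
python3 -m handwheel '[0,0,0,0,0,0,0,0,0,0,0,0,0,0,0,0,0,0,0,0,0,0,0,0,0,0,0,0,0,0,0,0]' 255 15
python3 -c "
from h import *
print(tool()[0],yaw(),go([.565,-.0025,.10]),go([.565,-.0025,.035]))"
```

```text
t: 5.7
position: [0.5997, -0.3034, 0.21]
tcp_rot: [0.999, 0.052, -0.001, -0.0]
wrist_force: [-0.2, -0.0, -0.4]
grip_width: 0.094
grip_force: 0.0
t: 6.5
position: [0.5999, -0.3043, 0.2104]
tcp_rot: [0.999, 0.051, -0.0, -0.0]
wrist_force: [-0.4, 0.9, 0.4]
grip_width: 0.0337
grip_force: 0.0
[ 0.59985064 -0.3042795   0.21036161] -84.14243552303955 [  -3.9 -303.7  -69.6] [  -3.8 -303.7   -4.6]
```

```bash
python3 -m handwheel '[0,0,0,0,0,0,0,0,0,0,0,0,0,0,0,0]'
python3 -m handwheel '[0,0,-20,0,0,0,-30,0,0,0,-30,0,0,0,0,0]'
```

```text
t: 6.9
position: [0.5999, -0.3043, 0.2104]
tcp_rot: [0.999, 0.051, -0.0, -0.0]
wrist_force: [0.0, 0.1, -0.5]
grip_width: 0.0235
grip_force: 15.0
t: 7.3
position: [0.6012, -0.3051, 0.2959]
tcp_rot: [0.999, 0.051, 0.004, 0.003]
wrist_force: [-0.6, -0.4, 0.5]
grip_width: 0.0233
grip_force: 15.0
```

```bash
python3 -m handwheel '[-0.5,-38,0,0,-0.5,-38,0,0,-0.5,-38,0,0,-0.5,-38,0,0,-0.5,-38,0,0,-0.5,-38,0,0,-0.5,-38,0,0,-0.5,-37,0,0,0,0,0,0,0,0,0,0]'
python3 -c "
from h import *
for i in range(4):print(tool()[0],yaw(),go([.565,-.0025,.034]));optics.capture('wrist')
print(status.get_obs()['grip_width'])"
```

```text
t: 8.3
position: [0.5646, -0.0028, 0.2895]
tcp_rot: [0.999, 0.052, -0.001, 0.0]
wrist_force: [-0.3, -1.0, 0.1]
grip_width: 0.0235
grip_force: 15.0
[ 0.5646322  -0.00277429  0.28952195] -84.05291137631089 [ 0.7 -0.2 75.5]
[ 0.56488415 -0.00359869  0.28977304] -84.1360962689627 [ 0.4 -1.1 75.8]
[ 0.56505104 -0.00409508  0.28998828] -84.19040184781076 [ 0.2 -1.6 76. ]
[ 0.56511428 -0.00434285  0.29011273] -84.22206974602466 [ 0.1 -1.9 76.1]
0.023253539271242036
```

```bash
python3 -m handwheel '[0,-1,30,0,0,-1,25,0,0,0,12,0,0,0,6,0,0,0,3,0,0,0,0,0,0,0,0,0]'
python3 -c "
from h import *
for i in range(3):print(tool()[0],go([.565,-.0025,.034]));optics.capture('wrist')
print(status.get_obs()['wrist_force'])"
```

```text
t: 9.2
position: [0.5653, -0.0015, 0.2155]
tcp_rot: [0.999, 0.051, 0.001, 0.0]
wrist_force: [0.5, 0.4, 0.7]
grip_width: 0.0233
grip_force: 15.0
[ 0.56528704 -0.00145479  0.2155037 ] [-0.7  0.9  1.5]
[ 0.56525978 -0.0014025   0.21553066] [-0.7  1.   1.5]
[ 0.56516114 -0.00134787  0.21540661] [-0.6  1.   1.4]
[ 0.6325061  -0.02484661 -0.08336717]
```

```bash
python3 -m handwheel '[0,0.5,1,0,0,0,0.7,0,0,0,0,0,0,0,0,0]'
python3 -m handwheel '[0,0,0,0,0,0,0,0,0,0,0,0,0,0,0,0]' 160
python3 -m handwheel '[0,0,-20,0,0,0,-30,0,0,0,-30,0,0,0,-25,0,0,0,0,0,0,0,0,0]' 0
python3 look.py w3 vial_c
python3 -c "
from h import *
r=models.silhouettes('wrist','vial_c');print([(x['confidence'],x['rect']) for x in r])
print(tool()[0],yaw(),go([.600,.299,.2]))"
```

```text
t: 9.75
position: [0.5651, -0.0018, 0.2134]
tcp_rot: [0.999, 0.051, 0.0, 0.0]
wrist_force: [-2.1, 1.0, 5.9]
grip_width: 0.0232
grip_force: 15.0
t: 10.15
position: [0.5647, -0.0018, 0.2125]
tcp_rot: [0.999, 0.051, -0.0, -0.0]
wrist_force: [-0.7, -0.7, -0.2]
grip_width: 0.035
grip_force: 0.0
t: 10.75
position: [0.5647, -0.0017, 0.3174]
tcp_rot: [0.999, 0.051, 0.0, 0.0]
wrist_force: [0.1, -0.6, -0.2]
grip_width: 0.0799
grip_force: 0.0
eye [0.6342 0.0055 0.2979] yaw -84.14321529238404
vial_c 0.82 [318.2 204.3] [ 0.5621 -0.0019  0.027 ] depth [ 0.5703 -0.0011  0.0581]
[(0.6, [303.7, 186.0, 33.3, 40.4])]
[ 0.56419861 -0.00166149  0.31569022] -84.14155319555655 [  66.7 -295.3  -64.2]
```

View pics/w3.png

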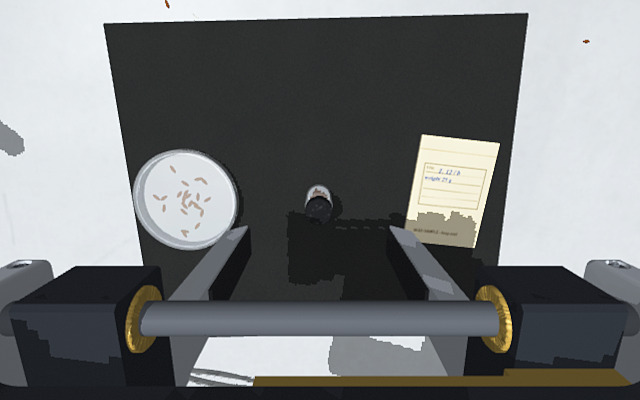

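```bash
python3 -m handwheel '[8.3,-37,-8,0,8.3,-37,-8,0,8.3,-37,-8,0,8.3,-37,-8,0,8.3,-37,-8,0,8.3,-37,-8,0,8.3,-37,-8,0,8.3,-36,-8,0,0,0,0,0,0,0,0,0]'
python3 look.py w4 glue_c
python3 - <<'E'
from h import *
c=optics.calibration("wrist")
r=models.silhouettes("wrist","glue_c");print([(x["confidence"],x["rect"]) for x in r])
print(tool()[0],go([.600,.299,.050]))
E
```

```text
t: 11.9
position: [0.6005, 0.2988, 0.38]
tcp_rot: [0.999, 0.052, -0.001, 0.0]
wrist_force: [0.2, -1.2, 0.5]
grip_width: 0.094
grip_force: 0.0
eye [0.6699 0.3062 0.3604] yaw -84.14122984257374
glue_c 0.62 [316.1 189.5] [0.5994 0.3006 0.042 ] depth [0.6089 0.3014 0.0846]
[(0.63, [301.3, 173.9, 26.3, 35.2])]
[0.60068312 0.29724606 0.38040852] [  0.2  -2.  150.4]
```

View pics/w4.png

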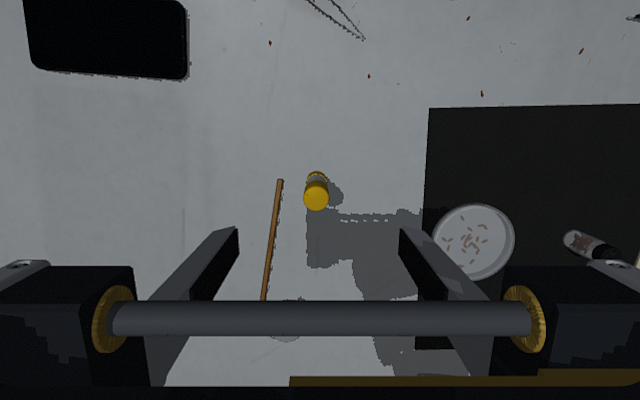

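```bash
python3 -m handwheel '[0,-1.4,40,0,0,-0.6,40,0,0,0,35,0,0,0,25,0,0,0,10,0,0,0,0,0,0,0,0,0,0,0,0,0,0,0,0,0,0,0,0,0,0,0,0,0,0,0,0,0,0,0,0,0]' 0
python3 -m handwheel '[0,0,0,0,0,0,0,0,0,0,0,0,0,0,0,0,0,0,0,0,0,0,0,0,0,0,0,0,0,0,0,0,0,0,0,0,0,0,0,0,0,0,0,0]' 255 15
python3 -c "
from h import *
print(tool()[0],status.get_obs()['grip_width'],go([.6642,.0098,.053]))"
```

```text
t: 13.35
position: [0.6005, 0.3005, 0.2318]
tcp_rot: [0.999, 0.051, -0.0, -0.0]
wrist_force: [-0.2, 0.1, -0.5]
grip_width: 0.0942
grip_force: 0.0
t: 14.45
position: [0.6005, 0.3005, 0.2318]
tcp_rot: [0.999, 0.051, 0.0, -0.0]
wrist_force: [-1.2, 1.0, -0.7]
grip_width: 0.0237
grip_force: 15.0
[0.60053986 0.30045628 0.23177153] 0.023706262583789557 [ 33.7 295.6  -1.2]
```

```bash
python3 -m handwheel '[0,0,-20,0,0,0,-30,0,0,0,-30,0,4.2,37,0,0,4.2,37,0,0,4.2,37,0,0,4.2,37,0,0,4.2,37,0,0,4.2,37,0,0,4.2,37,0,0,4.3,36.5,0,0,0,0,0,0,0,0,0,0,0,0,0,0]'
python3 -c "
from h import *
for i in range(2):print(tool()[0],go([.6641,.0102,.0548]));optics.capture('wrist')
print(status.get_obs()['grip_width'])"
```

```text
t: 15.85
position: [0.664, 0.0108, 0.3116]
tcp_rot: [0.999, 0.052, -0.0, -0.0]
wrist_force: [0.4, 0.7, -0.3]
grip_width: 0.0242
grip_force: 15.0
[0.66399973 0.01083192 0.31155015] [ 0.2  0.7 76.7]
[0.66397616 0.01112377 0.31159004] [ 0.1  1.  76.8]
0.0240402077553063
```

```bash
python3 -m handwheel '[0,0.5,30,0,0,0,25,0,0,0,12,0,0,0,6,0,0,0,2.3,0,0,0,0.5,0,0,0,0,0,0,0,0,0,0,0,0,0]'
python3 -c "
from h import *
for i in range(2):print(tool()[0],go([.6641,.0102,.0548]),status.get_obs()['wrist_force']);optics.capture('wrist')"
```

```text
t: 16.85
position: [0.6645, 0.0094, 0.2367]
tcp_rot: [0.999, 0.051, 0.001, 0.0]
wrist_force: [0.7, 0.3, 0.7]
grip_width: 0.024
grip_force: 15.0
[0.66451259 0.00937535 0.23669221] [-0.5 -0.9  1.9] [0.65233387 0.30184316 0.67292777]
[0.66444767 0.00936237 0.23650572] [-0.4 -0.9  1.7] [-0.03854856 -0.57740995 -0.42562966]
```

```bash
python3 -m handwheel '[-0.3,-0.5,1,0,0,0,0.6,0,0,0,0,0,0,0,0,0]'
python3 -m handwheel '[0,0,0,0,0,0,0,0,0,0,0,0,0,0,0,0]' 160
python3 -m handwheel '[0,0,-20,0,0,0,-30,0,0,0,-30,0,0,0,-30,0,0,0,-30,0,0,0,0,0,0,0,0,0]' 0
python3 look.py w5 vial_c glue_c
python3 -c "
from h import *
print(tool()[0],yaw(),go([.434,.3135,.15]))"
```

```text
t: 17.35
position: [0.664, 0.0099, 0.2347]
tcp_rot: [0.999, 0.051, 0.0, -0.0]
wrist_force: [-1.5, -0.7, 3.3]
grip_width: 0.024
grip_force: 15.0
t: 17.75
position: [0.6639, 0.0099, 0.2341]
tcp_rot: [0.999, 0.051, -0.0, -0.0]
wrist_force: [0.3, 0.9, -0.5]
grip_width: 0.0347
grip_force: 0.0
t: 18.45
position: [0.6639, 0.0099, 0.3745]
tcp_rot: [0.999, 0.051, 0.0, 0.0]
wrist_force: [0.3, -0.3, -1.3]
grip_width: 0.0879
grip_force: 0.0
eye [0.7334 0.0172 0.3551] yaw -84.1412541265226
vial_c 0.86 [319.  281.4] [ 0.5583 -0.0019  0.027 ] depth [ 0.5737 -0.0002  0.0558]
vial_c 0.51 [317.4 191.7] [0.6597 0.0103 0.027 ] depth [0.6733 0.0116 0.0875]
[0.66345099 0.00995291 0.37193737] -84.1422818690534 [-196.5 -325.2   43. ]
```

View pics/w5.png

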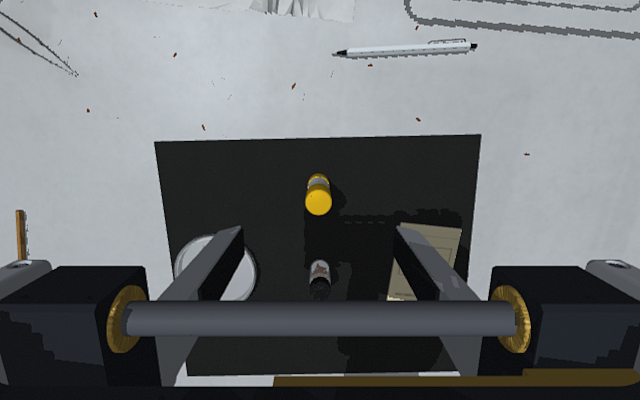

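```bash
python3 -m handwheel '[-19.6,-32.5,0,0,-19.6,-32.5,0,0,-19.6,-32.5,0,0,-19.6,-32.5,0,0,-19.6,-32.5,0,0,-19.6,-32.5,5,0,-19.6,-32.5,5,0,-19.6,-32.5,5,0,-19.6,-32.5,5,0,-19.6,-32.5,10,0,0,0,10,0,0,0,0,0,0,0,0,0]'
python3 look.py w6 tally_c pencil
python3 - <<'E'
from h import *
p=cv2.imread("pics/w6.png");cv2.imwrite("pics/w6c.png",cv2.resize(p[130:290,220:420],None,fx=3.7,fy=3.7,interpolation=cv2.INTER_CUBIC))
r=models.silhouettes("wrist","tally_c");print([(x["confidence"],x["rect"]) for x in r])
E
```

```text
t: 19.9
position: [0.4362, 0.3125, 0.3336]
tcp_rot: [0.999, 0.051, -0.001, 0.0]
wrist_force: [0.5, 0.0, 1.2]
grip_width: 0.0937
grip_force: 0.0
eye [0.5057 0.3197 0.314 ] yaw -84.22603976083381
tally_c 0.74 [306.3 198.5] [0.4298 0.3231 0.0135] depth [0.4339 0.3229 0.0296]
pencil 0.65 [286.  106.6] [0.5122 0.3502 0.    ] depth [0.512  0.3496 0.0058]
[(0.69, [282.7, 174.9, 54.6, 55.4])]
```

View pics/w6c.png

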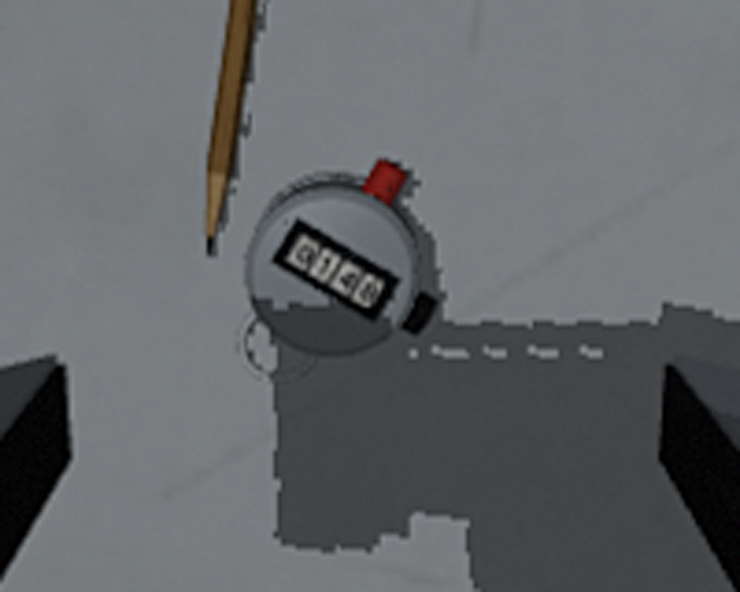

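Crop w6c: the tally's round face is at pixel (310,202). A red knob points up-right, a black knob right-down, and the wire loop is lower left. The pencil tip is about 33 px to the left. I'll close along the line between the two knobs (roll -16°), with the tips kept above the pencil.

Run:
```python
from h import *
c=optics.calibration("wrist");ct=optics.calibration("top")
print(at(c,(310,202.4),.027),at(ct,(203.3,231.5),.027),two(c,(310,202.4),ct,(203.3,231.5)))
X=at(c,(310,202.4),.027);print(tool()[0],go([X[0],X[1],.028]))
```

```text
[0.43062741 0.31960555 0.027     ] [0.42982365 0.31395242 0.027     ] (array([0.4292457 , 0.31825819, 0.01686313]), np.float64(0.0036444736112196652))
[0.43662029 0.31250986 0.33482263] [ -5.5  -7.6 126.8]
```

```bash
python3 -m handwheel '[-5.5,-7,0,-8,0,0,0,-8,0,0,35,0,0,0,35,0,0,0,30,0,0,0,16,0,0,0,8,0,0,0,0,0,0,0,0,0]' 0 12
python3 look.py w7
python3 -c "
from h import *
print(tool()[0])"
```

```text
t: 21.0
position: [0.4303, 0.3197, 0.2114]
tcp_rot: [0.982, 0.189, 0.001, -0.0]
wrist_force: [0.6, 0.5, 1.0]
grip_width: 0.0939
grip_force: 0.0
eye [0.4952 0.346  0.1921] yaw -68.15494346792164
[0.43034859 0.31979218 0.21173952]
```

View pics/w7.png

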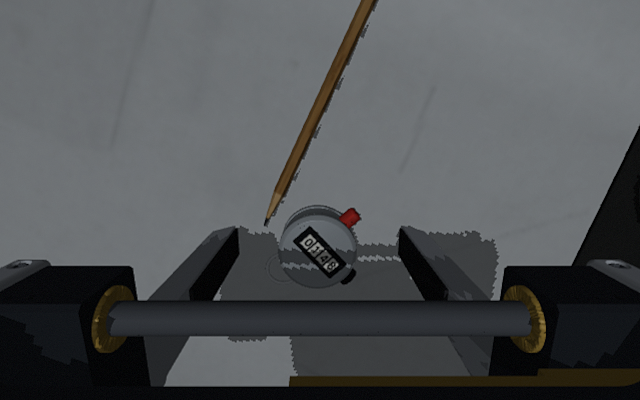

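```bash
python3 -m handwheel '[0,0,3.3,0,0,0,0,0,0,0,0,0,0,0,0,0,0,0,0,0,0,0,0,0,0,0,0,0,0,0,0,0,0,0,0,0,0,0,0,0,0,0,0,0,0,0,0,0]' 255 15
python3 -c "
from h import *
print(tool()[0],yaw())"
python3 -m handwheel '[0,0,-15,0,0,0,-25,0,0,0,-20,0,0,0,0,0,0,0,0,0]'
python3 look.py w8 pencil
python3 -c "
from h import *
p,r=tool();print(p,yaw(),r.as_matrix()[:2,:2],go([.451,.1045,.03]))"
```

```text
t: 22.25
position: [0.4296, 0.3196, 0.2071]
tcp_rot: [0.982, 0.19, -0.0, -0.0]
wrist_force: [-0.8, 0.5, 1.0]
grip_width: 0.0422
grip_force: 15.0
[0.42958978 0.31962252 0.20707719] -68.14338295604986
t: 22.75
position: [0.4296, 0.3196, 0.2675]
tcp_rot: [0.982, 0.19, 0.0, -0.0]
wrist_force: [-0.7, -0.4, -1.0]
grip_width: 0.0423
grip_force: 15.0
eye [0.4944 0.3458 0.248 ] yaw -68.14272345974707
pencil 0.89 [324.2  92.3] [0.5128 0.3485 0.    ] depth [0.5123 0.3484 0.0074]
[0.42910977 0.31933465 0.26603083] -68.14133032140944 [[ 0.92810336  0.37231839]
 [ 0.37231739 -0.92810506]] [-59.2 207.5  56.2]
```

View pics/w8.png

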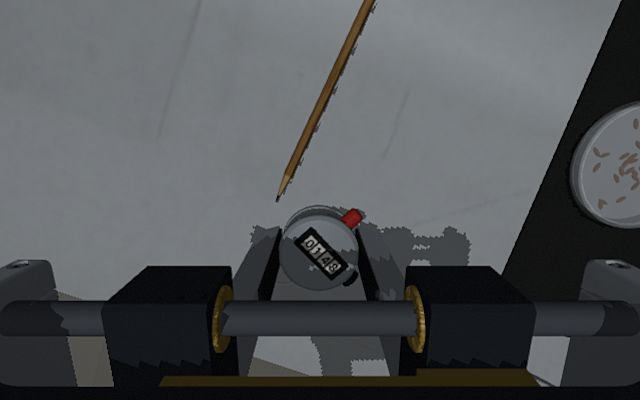

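```bash
python3 -m handwheel '[-9.8,34.6,0,0,-9.8,34.6,0,0,-9.8,34.6,0,0,-9.8,34.6,0,0,-9.8,34.6,0,0,-9.8,34.6,0,0,0,0,0,0,0,0,0,0,0,0,0,0]'
python3 - <<'E'
from h import *
c=optics.calibration("wrist");p,r=tool();f=200/np.tan(np.radians(c["vfov"]/2))
optics.capture("wrist")
for z in(.18,):
    v=R.from_quat(c["attitude"]).inv().apply(p+r.apply([0,0,z])-c["eye"]);print(f*v[0]/v[2]+c["cx"],f*v[1]/v[2]+c["cy"],v[2]/f)
for i in range(2):
    print(tool()[0],go([.451,.1043,.0301]));optics.capture("wrist")
E
```

```text
t: 23.75
position: [0.452, 0.1056, 0.2664]
tcp_rot: [0.982, 0.19, -0.001, -0.0]
wrist_force: [-0.2, -0.0, -0.8]
grip_width: 0.0425
grip_force: 15.0
318.6127641824753 253.31701741586008 0.0005313838460872394
[0.45199455 0.10584311 0.26651819] [-1.3  1.2 56.4]
[0.45204281 0.10592638 0.2666599 ] [-1.4  1.2 56.6]
```

```bash
python3 -m handwheel '[-0.5,0.5,20,0,-0.5,0.5,20,0,0,0,10,0,0,0,4,0,0,0,0,0,0,0,0,0,0,0,0,0]'
python3 - <<'E'
from h import *
for i in range(2):
    print(tool()[0],go([.451,.1043,.0301]));optics.capture("wrist")
E
```

```text
t: 24.6
position: [0.4522, 0.1038, 0.2139]
tcp_rot: [0.982, 0.19, 0.001, 0.0]
wrist_force: [-0.5, 0.8, -0.0]
grip_width: 0.0426
grip_force: 15.0
[0.45222138 0.10379504 0.21390958] [-1.2 -1.   3.8]
[0.45217591 0.10376907 0.21385232] [-1.2 -1.   3.8]
```

```bash
python3 -m handwheel '[-0.8,0,2,0,0,0,1.5,0,0,0,0,0,0,0,0,0]'
python3 -m handwheel '[0,0,0,0,0,0,0,0,0,0,0,0,0,0,0,0]' 80
python3 -m handwheel '[0,0,-15,0,0,0,-25,0,0,0,-30,0,0,0,-30,0,0,0,-30,0,0,0,0,0,0,0,0,0]' 0
python3 look.py w9 tally_c petri
python3 -c "
from h import *
p,r=tool();print(p,yaw(),r.as_matrix()[:2,:2],go([.436,-.317,.20]))"
```

```text
t: 25.1
position: [0.4512, 0.1034, 0.21]
tcp_rot: [0.982, 0.19, -0.0, 0.0]
wrist_force: [-2.7, -0.4, 5.6]
grip_width: 0.0422
grip_force: 15.0
t: 25.5
position: [0.451, 0.1034, 0.2094]
tcp_rot: [0.982, 0.19, -0.0, -0.0]
wrist_force: [-0.5, 0.5, 0.1]
grip_width: 0.0642
grip_force: 0.0
t: 26.2
position: [0.451, 0.1034, 0.3396]
tcp_rot: [0.982, 0.19, 0.0, 0.0]
wrist_force: [-0.2, -0.1, -1.3]
grip_width: 0.0938
grip_force: 0.0
eye [0.5158 0.1297 0.3202] yaw -68.14365864035915
tally_c 0.22 [477.7 122.2] [ 0.5669 -0.0078  0.0135] depth [0.5609 0.0084 0.0497]
petri 0.69 [578.9 152.9] [ 0.5797 -0.1179  0.003 ] depth [ 0.5786 -0.1134  0.0087]
petri 0.67 [343.9  89.8] [0.5483 0.1169 0.003 ] depth [0.5468 0.1175 0.0175]
[0.45045919 0.10342727 0.33776839] -68.1428455147137 [[ 0.9281092   0.37229354]
 [ 0.37229573 -0.92811416]] [-169.5  385.   -42.2]
```

View pics/w9.png

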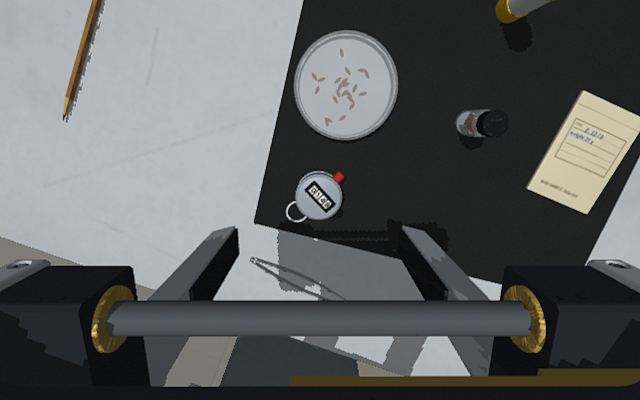

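```bash
python3 -c "
from h import *
c=optics.calibration('wrist');print(at(c,(319,195.5),.030))"
python3 -m handwheel '[-15.4,35,-3.8,0,-15.4,35,-3.8,0,-15.4,35,-3.8,0,-15.4,35,-3.8,0,-15.4,35,-3.8,0,-15.4,35,-3.8,0,-15.4,35,-3.8,0,-15.4,35,-3.8,0,-15.4,35,-3.8,0,-15.4,35,-3.8,0,-15.4,35,-3.8,0,0,0,0,8,0,0,0,8,0,0,0,0,0,0,0,0]'
python3 look.py w10 label_c eraser
python3 - <<'E'
from h import *
p,r=tool();print(p,yaw(),r.as_matrix()[:2,:2])
c=optics.calibration("wrist");x=models.silhouettes("wrist","label_c")[0];print(x["confidence"],x["rect"])
k=max(cv2.findContours(x["region"].astype(np.uint8),0,1)[0],key=cv2.contourArea).reshape(-1,2)
for z in(.026,.013):print(cv2.minEnclosingCircle((1e3*np.array([at(c,q,z)[:2] for q in k])).astype(np.float32)))
E
```

```text
[0.45063247 0.10332594 0.03      ]
t: 27.85
position: [0.437, -0.3168, 0.3801]
tcp_rot: [0.999, 0.053, -0.001, -0.001]
wrist_force: [0.4, -0.5, 0.1]
grip_width: 0.0939
grip_force: 0.0
eye [ 0.5065 -0.3092  0.3605] yaw -83.98685590360246
eraser 0.96 [355.3 112.5] [ 0.5155 -0.3477  0.    ] depth [ 0.5151 -0.3463  0.0133]
[ 0.43718834 -0.31667316  0.38094544] -84.0305376802495 [[ 0.99457736  0.10399837]
 [ 0.1039986  -0.99457732]]
0.8 [293.0, 155.5, 50.5, 58.2]
((437.88043212890625, -316.2474670410156), 30.556991577148438)
((435.21527099609375, -316.52008056640625), 31.741209030151367)
```

View pics/w10.png

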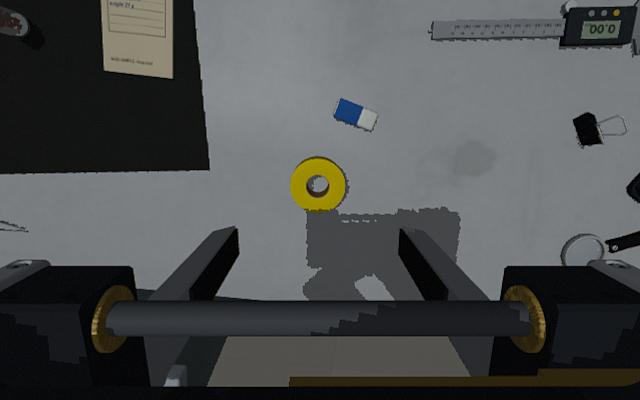

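Run:
```python
from h import *
c=optics.calibration("wrist");optics.capture("wrist")
p,d=optics.capture("wrist")
hsv=cv2.cvtColor(p,cv2.COLOR_BGR2HSV);m=cv2.inRange(hsv,(20,120,60),(35,255,255));m[230:]=0
V,U=np.nonzero(m);P=np.array([c["eye"]+ray(c,(u,v))*d[v,u] for u,v in zip(U,V) if d[v,u]>0])
t=P[P[:,2]>.023];print(len(P),len(t),np.median(t[:,2]),cv2.minEnclosingCircle((t[:,:2]*1e3).astype(np.float32)),t[:,:2].mean(0))
X=(np.percentile(t,1,0)+np.percentile(t,99,0))/2;print(X,go([X[0],X[1],.024]))
```

```text
2030 1927 0.026441007645988113 ((436.3095397949219, -315.1351318359375), 29.14397621154785) [ 0.43721837 -0.31520871]
[ 0.43680187 -0.31519176  0.02630547] [ -0.2  -1.6 177.3]
```

The ring fit gives radius 29.1 mm, top at 26.4 mm and centre (0.4365, -0.3155), which all match. In w10 the roll is at (318,184) and the eraser is clear at (355,113).

```bash
python3 -m handwheel '[-0.5,-1.2,40,0,0,0,40,0,0,0,40,0,0,0,30,0,0,0,18,0,0,0,8,0,0,0,0,0,0,0,0,0,0,0,0,0]' 0
python3 -m handwheel '[0,0,0,0,0,0,0,0,0,0,0,0,0,0,0,0,0,0,0,0,0,0,0,0,0,0,0,0]' 255 15
python3 -c "
from h import *
print(tool()[0])"
python3 -m handwheel '[0,0,-15,0,0,0,-25,0,0,0,-30,0,0,0,0,0,0,0,0,0]'
python3 -c "
from h import *
print(tool()[0],yaw(),go([.5798,-.1216,.033]))"
```

```text
t: 29.05
position: [0.4371, -0.3163, 0.2069]
tcp_rot: [0.999, 0.051, 0.001, 0.001]
wrist_force: [0.2, 0.0, 0.3]
grip_width: 0.0941
grip_force: 0.0
t: 29.75
position: [0.4365, -0.3158, 0.2054]
tcp_rot: [0.999, 0.051, -0.0, -0.0]
wrist_force: [0.6, -0.5, 0.3]
grip_width: 0.0571
grip_force: 15.0
[ 0.43654487 -0.31581852  0.20538909]
t: 30.25
position: [0.4366, -0.3159, 0.2763]
tcp_rot: [0.999, 0.051, 0.001, 0.001]
wrist_force: [-0.2, 0.3, -0.3]
grip_width: 0.0572
grip_force: 15.0
[ 0.43663999 -0.3158693   0.27630961] -84.13706944458221 [ 162.  -179.    63.2]
```

```bash
python3 -m handwheel '[27,-29.8,0,0,27,-29.8,0,0,27,-29.8,0,0,27,-29.8,0,0,27,-29.8,0,0,27,-29.8,0,0,0,0,0,0,0,0,0,0,0,0,25,0,0,0,20,0,0,0,8,0,0,0,4,0,0,0,0,0,0,0,0,0,0,0,0,0]'
python3 - <<'E'
from h import *
for i in range(2):
    print(tool()[0],go([.5795,-.1213,.0344]),status.get_obs()["wrist_force"]);optics.capture("wrist")
E
```

```text
t: 31.75
position: [0.5798, -0.1217, 0.2194]
tcp_rot: [0.999, 0.051, 0.001, 0.0]
wrist_force: [0.5, -0.0, -0.7]
grip_width: 0.057
grip_force: 15.0
[ 0.57980486 -0.12169037  0.21941095] [-0.6 -0.6  5. ] [ 0.49673577 -0.03229827 -0.67142341]
[ 0.57977471 -0.12162345  0.21933461] [-0.5 -0.5  4.9] [-0.18035762  0.4173324  -0.94066653]
```

```bash
python3 -m handwheel '[0,0,2.5,0,0,0,1.5,0,0,0,0.7,0,0,0,0,0,0,0,0,0]'
python3 -m handwheel '[0,0,0,0,0,0,0,0,0,0,0,0,0,0,0,0]' 50
python3 -m handwheel '[0,0,-15,0,0,0,-25,0,0,0,-40,0,0,0,-40,0,-15,0,-40,0,-20,0,-40,0,-20,0,-40,0,-20,0,-20,0,0,0,0,0,0,0,0,0]' 0
python3 look.py w11 vial_c glue_c label_c tally_c petri envelope pencil eraser
```

```text
t: 32.35
position: [0.5796, -0.1214, 0.2144]
tcp_rot: [0.999, 0.051, -0.0, 0.0]
wrist_force: [-0.9, 2.1, 5.7]
grip_width: 0.0572
grip_force: 15.0
t: 32.75
position: [0.5794, -0.1214, 0.2135]
tcp_rot: [0.999, 0.051, -0.0, -0.0]
wrist_force: [-0.8, -0.1, 0.1]
grip_width: 0.0754
grip_force: 0.0
t: 33.75
position: [0.5047, -0.129, 0.474]
tcp_rot: [0.999, 0.051, 0.001, 0.0]
wrist_force: [-0.2, 0.6, -0.4]
grip_width: 0.094
grip_force: 0.0
eye [ 0.5742 -0.1217  0.4547] yaw -84.14234044721707
vial_c 0.56 [219.3 115.9] [0.564  0.0036 0.027 ] depth [ 0.5648 -0.0054  0.058 ]
glue_c 0.84 [210.5  26.3] [0.6638 0.0123 0.042 ] depth [0.6559 0.0005 0.0784]
label_c 0.76 [319.7 114.4] [ 0.5791 -0.1235  0.013 ] depth [ 0.5791 -0.1235  0.0098]
tally_c 0.82 [142.7 192.3] [0.4496 0.1106 0.0135] depth [0.455  0.1005 0.0326]
petri 0.58 [141.5 120.1] [0.5472 0.115  0.003 ] depth [0.5481 0.1069 0.0183]
envelope 0.86 [316.7 114.7] [ 0.5784 -0.1196  0.003 ] depth [ 0.5783 -0.1196  0.0094]
eraser 0.55 [471.2 176.3] [ 0.5167 -0.3459  0.    ] depth [ 0.5184 -0.3395  0.0131]
```

View pics/w11.png

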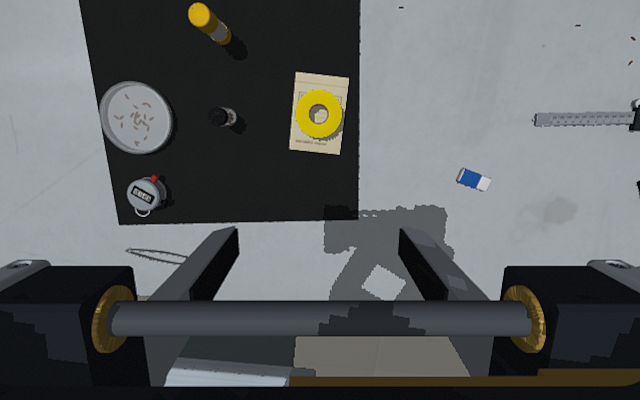

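All four are in place: vial (225,116), glue standing (210,20), tally in front of the petri dish (146,193) and label roll centred on the envelope (319,114). The eraser hasn't moved. The gripper is clear of everything.

```bash
python3 -c "
from plant import workorder;print(workorder.sign_off())"
```

```text
the job is handed in; nothing more can be done
None
```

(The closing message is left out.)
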